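# Stopper the oil bottle and hold it up off the bench

### The arm

A 7-joint arm with a two-finger parallel gripper is mounted at the origin on a cart in front of the work surface, level with it; the furniture and walls round the work are solid. World frame = base frame: x ahead of the robot, y to its left, z up, the work surface at z = 0. Lengths are in mm, angles in rad, forces in N, time in s.
With the tool pointing down it reaches from about 400 to 875 mm from the base axis. Payload 4.4 kg.
Tool frame: the origin (TCP) lies at the very end of the fingers, on their centre line; the grasp point (between the pads) lies ctrl.grip_point_offset behind it (ctrl.grip_point_offset is the distance from the TCP to the grasp point, in mm); z points along the fingers, y is the line along which they close (so a half turn about z gives the same grasp; the last joint's range is limited). The gripper opens to 85 mm and grips with 20 to 120 N. Pads are 22 mm wide; open, the fingers measure 114 mm over their backs; the gripper's body (76 mm by 85 mm) begins 54 mm behind the grasp point. The pads swing forward as they close: fully open they stand 13 mm farther back than shut.
Start: joints at [-1.301, 0.628, 0.038, 1.517, -0.027, 0.996, -0.02], TCP at [214.168, 613.718, 231.313] pointing down, gripper open.
Joint ranges: [-3.06, 3.06], [-0.37, 2.12], [-1.25, 1.32], [0.18, 2.47], [-1.1, 4.24], [0.23, 1.98], [-2.94, 2.94]. Speed limits (rad/s): [2.57, 2.57, 3.14, 3.14, 3.14, 3.14, 3.14].

### API

Orientations are given as [roll, pitch, yaw] about the fixed x, y, z axes, in that order (R = Rz(yaw) Ry(pitch) Rx(roll)).
In Python, from cell import read_state, cams, ctrl, models gives the robot as it stands. The module is installed in compiled form; this text tells all that it offers.
- The arm moves only by the tool creep_tool, called after ">>>" as a command line: name --pt "numbers of a row" for each row, then --argument value for the rest. Schema: {"type":"object","properties":{"increments":{"type":"array","items":{"type":"array","items":{"type":"number"},"minItems":7,"maxItems":7},"minItems":1,"maxItems":12},"only":{"type":"string"},"quiet":{"type":"boolean"},"lines":{"type":"string"}},"required":["increments"],"additionalProperties":false}. increments is a list of rows, 1 to 12 of them, each of 7 numbers: dx, dy, dz in shares of the most that a row can go, 1 being 50 mm, then a rotation vector rx, ry, rz in normalised numbers (1 is 180 degrees), then the finger opening in mm; each row shifts and turns the commanded pose from where the row before left it, along the tool's axes as they then stand; what a row does not reach is not made up. A row lasts 1/10 s, in which the tool goes at most 50 mm and 0.15 rad, less where a joint would pass 70% of its speed; a pose out of reach is approached as far as the arm can. The fingers move at their own pace and stop on an object; the grip force is fixed at half the most. Time passes only in rows, so rows that do not move let the fingers close. The tool returns the time, the measured TCP pose, the force, the opening and the grip force at its end. only (a regular expression) keeps the lines of the reply that match it, lines (a string "A,B") keeps lines A to B, and quiet returns only ok. Input that does not fit is refused with a message, and nothing moves.
- read_state(): the state, without advancing time (a new reading comes with each control period).
- cams.get_image(name): name is "scene" or "top" or "wrist"; returns (picture, depth): 400x640x3 uint8, blue, green, red; 400x640 float32, mm along the optical axis (not along the pixel's ray), 0 where there is no reading.
- cams.calibration(name): a dict with "fx", "fy", "cx", "cy" (pixels), "rvec" (rotation vector, rad) and "tvec" (3), from world to camera coordinates, as OpenCV has them; the wrist camera has in their place "hand_eye" (4x4, takes a point from camera to tool coordinates, whose origin is the TCP and whose axes are the flange's). Camera axes: x right, y down, z forward; pixel columns grow to the right and rows downward; lengths in mm; the calibration is good to about 2 mm. A picture is of the moment at which its call begins: read the wrist's pose just before it. calibration takes no time and is no camera call.
- ctrl.finish_job(): hands the job in; it is judged then, once.
Trained networks look in the newest picture that a camera, given by its name, has taken for a name from the list of things; names that differ only in an ending like _2 or _b are one class to them, and where a whole thing is asked for, a point or a joint stands for the part that bears it (a point fixed in the world has none). Each returns a list of dicts, best first, with "confidence" (0 to 1); they miss things now and then, are a little off and sometimes report something else, mostly with a low value. They report only what shows in the picture. A call takes as long as a camera call. They do not tell look-alikes from the thing itself.
- models.search_frame(thing, camera): "extent" ([left, top, right, bottom] in pixels, round what is visible of it).
- models.mark_of(thing, camera): "position" ([column, row] in pixels: a listed point, or the origin of a listed thing).
The state is a dict: "clock": time; "qpos": joint angles; "qd": joint speeds; "tau": joint torques, N m; "eef_pos": TCP position; "tool_rot": TCP orientation; "force": force on the tool from outside, world axes, zero at the start; "torque": the same for the moment, N m; "width": finger opening in mm; "gripper_force": force on a finger pad.
Only numpy, scipy, OpenCV 4.12 (cv2) and the standard library are available. Lean on these libraries where they do the work, as an engineer would, in place of code of your own. Each camera call takes 0.05 s, during which the arm holds its last target. There are 200 camera calls.

### The job

Put the wooden stopper that fits (the smaller of the two) fully home in the neck of the empty aluminium bottle while the bottle stands on the bench, then lift the stoppered bottle at least ten centimetres clear of the bench (its neck is the handy place to grip) and keep it there steady and upright, so that the bench under it can be wiped. Finish while still holding it in the air. Never tip the bottle; leave the larger stopper, the mug, the tin of screws and the tape measure where they are.

Things in the scene. Friction and masses are not known exactly. Their poses are not given: they have to be found in the camera images.
- bottle: Empty aluminium bottle, 150 mm tall, loose, upright on the bench, 0.18 to 0.35 kg. Origin: centre of its underside, z up. Round body 64 mm wide up to 92 mm, shoulder from 92 to 116 mm, straight round neck 40 mm in outer width from 116 mm to the rim at 150 mm. The neck's round bore is 30 mm wide and opens into the hollow body.
- bottle_rim (a point): Centre of the bottle's mouth, 150 mm above the bottle's underside, at the level of the rim.
- stopper: The stopper that fits: turned wood, 51 mm tall, 30 g, loose, upright in a bored stand, collar on the stand's top. Origin: centre of its foot, z up its axis. Shank tapers from 26 mm wide at 28 mm up to 16 mm at the foot; round collar 36 mm wide from 28 to 33 mm; round knob 22 mm wide from 33 to 51 mm. Fully home, the collar lies on the rim and the knob's top is 23 mm above the rim.
- stopper_knob (a point): Centre of the top face of the smaller stopper's knob, 51 mm above its foot.
- big_stopper: The larger stopper, of the same wood and form and knob, but shank 28 to 38 mm wide and collar 48 mm wide: too wide for the bottle; leave it. Origin: centre of its foot.
- stand_a: Square wooden block 72 x 72 x 42 mm, fixed to the bench, bored 30 mm wide from the top; the smaller stopper stands in it. Origin: centre of the underside.
- stand_b: The same block bored 42 mm wide; the larger stopper stands in it. Origin: centre of the underside.
- mug: White mug, 95 mm tall, 92 mm wide plus handle: leave alone.
- screw_tin: Open round tin of screws, 67 mm wide, 48 mm tall: leave alone.
- tape_measure: Tape measure, 80 x 80 x 38 mm, lying flat just beyond the bottle (another stands far back on the bench): leave alone.
There are look-alikes about, which are no part of the job. What is shaped like the stand_a but orange or purple is not meant.

How it is judged (in metres and radians):
On the way, in this order (a step that is already met when the one before it is completed fails the run):
1. the smaller stopper is fully home in the neck of the bottle, which stands upright on the bench (z of stopper in the frame of bottle between 0.118 and 0.126 m and x of stopper in the frame of bottle between -0.006 and 0.006 m and y of stopper in the frame of bottle between -0.006 and 0.006 m and angle between the z axis of stopper and the z axis of bottle, either way round below 0.12 rad and angle between bottle's own z axis and vertical below 0.05 rad and height (world z) of bottle below 0.004 m), for 0.2 s.
2. the stoppered bottle is held in the fingers, clear of the bench (height (world z) of bottle above 0.03 m and contact force between the fingers and bottle above 2 N), for 0.2 s.
At the end, for the whole second after the job is handed in: The bottle hangs in the fingers with its underside at least 90 mm above the bench, upright within 0.1 rad, still (under 20 mm/s and 0.15 rad/s), carried by the fingers alone, with the smaller stopper home in its neck (collar on the rim within 4 mm, centred within 6 mm, in line within 0.12 rad) (height (world z) of bottle above 0.09 m and angle between bottle's own z axis and vertical below 0.1 rad and linear speed of bottle below 0.02 m/s and angular speed of bottle below 0.15 rad/s and contact force between the fingers and bottle above 2 N and contact force between bottle and stand_a below 0.1 N and contact force between bottle and stand_b below 0.1 N and contact force between bottle and mug below 0.1 N and contact force between bottle and screw_tin below 0.1 N and contact force between bottle and tape_measure below 0.1 N and z of stopper in the frame of bottle between 0.118 and 0.126 m and x of stopper in the frame of bottle between -0.006 and 0.006 m and y of stopper in the frame of bottle between -0.006 and 0.006 m and angle between the z axis of stopper and the z axis of bottle, either way round below 0.12 rad); the arm keeps its last pose, push and grip.
It fails at once if the bottle is tipped (angle between bottle's own z axis and vertical above 0.4 rad).
It fails at once if the larger stopper is moved (distance of big_stopper from where it was at the start of the episode above 0.025 m).
It fails at once if the mug is pushed away (distance of mug from where it was at the start of the episode above 0.025 m).
It fails at once if the tin of screws is pushed away (distance of screw_tin from where it was at the start of the episode above 0.025 m).
It fails at once if the tape measure is pushed away (distance of tape_measure from where it was at the start of the episode above 0.025 m).
It also fails if it takes over 56 s, if anything falls off the work surface, if the arm or the gripper's body presses on something with over 40 N, if the wrist force passes 120 N, or if a joint passes its speed limit or range.

## Working session

There is one attempt and no reset: what is moved stays moved. The work goes in short steps, Python scripts to look and compute and a tool call to move; the robot and the scene stay as the last step left them, time stands still between calls to the robot, and variables do not carry over. Pictures are saved under pics/ and viewed, at most 10 in all, crops included, and the job is handed in when it is done.

```bash
mkdir -p pics; python3 - <<'E'
from cell import read_state,cams,ctrl,models
import cv2,numpy as np
s=read_state();print({k:np.round(s[k],3) for k in s});print(ctrl.grip_point_offset)
for c in("scene","top"):
    im,d=cams.get_image(c);cv2.imwrite(f"pics/{c}0.png",im)
    for t in("bottle","bottle_rim","stopper_knob","stopper","stand_a","big_stopper","stand_b","tape_measure"):
        print(c,t,[(np.round(r["position"]).tolist(),round(r["confidence"],2)) for r in models.mark_of(t,c)][:4])
E
```

```text
{'clock': np.float64(0.0), 'qpos': array([-1.301,  0.629,  0.038,  1.518, -0.027,  0.996, -0.02 ]), 'qd': array([ 0.001,  0.001, -0.002, -0.   , -0.   , -0.   , -0.001]), 'tau': array([-0.0000e+00, -5.6341e+01,  1.2270e+00, -1.9345e+01,  1.1000e-02,
        1.0000e-02,  0.0000e+00]), 'eef_pos': array([213.91 , 613.124, 230.406]), 'tool_rot': array([-3.14 , -0.   ,  2.806]), 'force': array([ 0.193, -0.144, -0.877]), 'torque': array([0.019, 0.013, 0.003]), 'gripper_force': np.float64(0.0), 'width': np.float64(85.609)}
18.700000000000003
scene bottle [([345.0, 299.0], 0.81)]
scene bottle_rim [([347.0, 233.0], 0.74), ([375.0, 237.0], 0.74), ([282.0, 251.0], 0.24)]
scene stopper_knob [([278.0, 226.0], 0.55)]
scene stopper [([279.0, 246.0], 0.73)]
scene stand_a [([225.0, 236.0], 0.89), ([273.0, 222.0], 0.8), ([283.0, 249.0], 0.58), ([350.0, 258.0], 0.53)]
scene big_stopper [([270.0, 219.0], 0.64), ([273.0, 225.0], 0.27)]
scene stand_b [([225.0, 236.0], 0.89), ([273.0, 222.0], 0.8), ([283.0, 249.0], 0.58), ([350.0, 258.0], 0.53)]
scene tape_measure [([429.0, 268.0], 0.84)]
top bottle [([404.0, 232.0], 0.9), ([272.0, 142.0], 0.28)]
top bottle_rim [([417.0, 231.0], 0.68)]
top stopper_knob [([300.0, 240.0], 0.58), ([301.0, 241.0], 0.18)]
top stopper [([305.0, 238.0], 0.66), ([244.0, 221.0], 0.46)]
top stand_a [([243.0, 222.0], 0.97), ([351.0, 191.0], 0.91), ([229.0, 278.0], 0.68), ([304.0, 239.0], 0.58)]
top big_stopper [([240.0, 224.0], 0.9)]
top stand_b [([243.0, 222.0], 0.97), ([351.0, 191.0], 0.91), ([229.0, 278.0], 0.68), ([304.0, 239.0], 0.58)]
top tape_measure [([412.0, 136.0], 0.93)]
```

View pics/scene0.png

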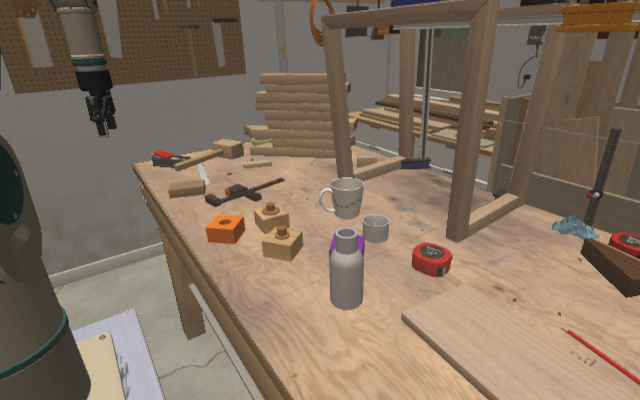

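View pics/top0.png

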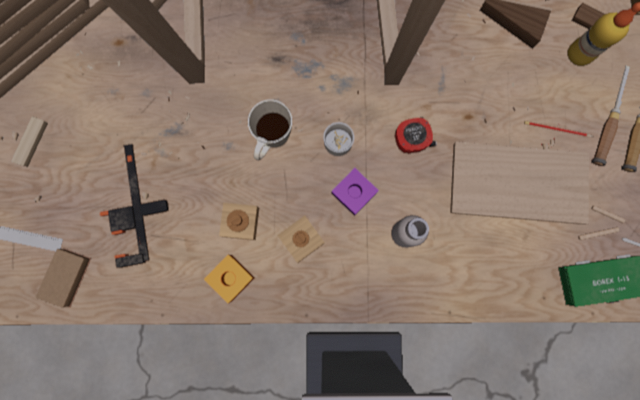

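```bash
cat > h.py <<'E'
import numpy as np,cv2
from cell import read_state,cams,models
from scipy.spatial.transform import Rotation as R
def cam(name):
    "K, camera-to-world rotation, camera centre"
    c=cams.calibration(name);K=np.array([[c["fx"],0,c["cx"]],[0,c["fy"],c["cy"]],[0,0,1.]])
    if "hand_eye" in c:
        s=read_state();T=np.eye(4);T[:3,:3]=R.from_euler("xyz",s["tool_rot"]).as_matrix();T[:3,3]=s["eef_pos"]
        T=T@np.array(c["hand_eye"]);return K,T[:3,:3],T[:3,3]
    r=cv2.Rodrigues(np.array(c["rvec"],float))[0];return K,r.T,-r.T@np.array(c["tvec"],float).ravel()
def ray(C,p):
    K,r,o=C;v=r@np.linalg.inv(K)@[p[0],p[1],1.];return o,v/np.linalg.norm(v)
def at_z(C,p,z):
    o,v=ray(C,p);return o+v*(z-o[2])/v[2]
def tri(rays):
    A=sum(np.eye(3)-np.outer(v,v) for o,v in rays);b=sum((np.eye(3)-np.outer(v,v))@o for o,v in rays)
    X=np.linalg.solve(A,b);return X,[round(float(np.linalg.norm(np.cross(X-o,v))),1) for o,v in rays]
def cloud(C,d):
    K,r,o=C;h,w=d.shape;u,v=np.meshgrid(np.arange(w),np.arange(h))
    P=np.stack([(u-K[0,2])/K[0,0]*d,(v-K[1,2])/K[1,1]*d,d],-1)@r.T+o;P[d==0]=np.nan;return P
def axes():
    return R.from_euler("xyz",read_state()["tool_rot"]).as_matrix()
def togo(x):
    "tool-axes shift from the TCP to world point x"
    s=read_state();return axes().T@(np.array(x)-s["eef_pos"])
E
python3 - <<'E'
from h import *
S,T=cam("scene"),cam("top");print(S[2],T[2])
for n,a,b in(("rim",(347,233),(417,231)),("knob",(278,226),(300,240))):
    X,e=tri([ray(S,a),ray(T,b)]);print(n,X.round(1),e)
for n,p,z in(("bottle",(404,232),0),("rim",(417,231),150),("knob",(300,240),65),("big",(240,224),65),("st",(351,191),42),("st2",(229,278),42),("tape",(412,136),38)):print(n,at_z(T,p,z).round())
E
```

```text
[ 138.06232159 -523.60678511  476.96427777] [ 429.41162404  114.11355802 1035.53605093]
rim [491.6 -66.5 147. ] [2.1, 2.1]
knob [474.2 162.1  68.4] [3.3, 3.3]
bottle [498. -66.   0.]
rim [490. -65. 150.]
knob [477. 161.  65.]
big [511. 285.  65.]
st [583.  53.  42.]
st2 [400. 310.  42.]
tape [706. -83.  38.]
```

The scene view shows the small stopper at (282,240), the big one at (269,216), the bottle at (346,270). The top view shows the small stopper at (301,240), the big one at (238,222), the bottle rim at about (417,231). The orange and purple blocks are empty look-alikes. Both heights match the text (rim ≈ 150, knob ≈ 65). Next I'll hover over the stopper.

```bash
python3 - <<'E'
from h import *
print(np.array(cams.calibration("wrist")["hand_eye"]).round(3),togo([475,162,210]).round(1))
E
```

```text
[[   0.      -0.953   -0.302   77.845]
 [   1.       0.      -0.       0.191]
 [   0.      -0.302    0.953 -141.692]
 [   0.       0.       0.       1.   ]] [-395.1 -340.5   21.3]
```

Careful with the scale: shifts go in shares of 50 mm and turns go in shares of 180 degrees. That gives: -33 mm is -0.66, -32 mm is -0.64.

>>> creep_tool --pt "-0.66 -0.56 0.04 0 0 0 85" --pt "-0.66 -0.56 0.04 0 0 0 85" --pt "-0.66 -0.56 0.04 0 0 0 85" --pt "-0.66 -0.56 0.04 0 0 0 85" --pt "-0.66 -0.56 0.04 0 0 0 85" --pt "-0.66 -0.56 0.04 0 0 0 85" --pt "-0.66 -0.56 0.04 0 0 0 85" --pt "-0.66 -0.56 0.04 0 0 0 85" --pt "-0.66 -0.56 0.04 0 0 0 85" --pt "-0.66 -0.56 0.04 0 0 0 85" --pt "-0.66 -0.56 0.02 0 0 0 85" --pt "-0.64 -0.64 0 0 0 0 85"

```text
clock: 2.1
eef_pos: [476.1, 161.4, 210.5]
tool_rot: [3.141, 0.001, 2.806]
force: [-0.3, 0.5, -0.2]
width: 85.1
gripper_force: 0.0
```

```bash
cat > see.py <<'E'
import sys;from h import *
def see(tag,*things):
    C=cam("wrist");im,d=cams.get_image("wrist");cv2.imwrite(f"pics/{tag}.png",im)
    s=read_state();print(tag,s["eef_pos"].round(1),np.round(s["tool_rot"],3))
    P=cloud(C,d);np.save(f"{tag}.npy",P);out={}
    for t in things:
        m=models.mark_of(t,"wrist")
        print(t,[(np.round(r["position"],1).tolist(),round(r["confidence"],2)) for r in m])
        if m: out[t]=ray(C,m[0]["position"])
    return C,P,out
if __name__=="__main__": see(*sys.argv[1:])
E
python3 see.py w1 stopper_knob
```

```text
w1 [479.8 151.7 210.7] [-3.138  0.005  2.795]
stopper_knob [([321.7, 191.6], 0.86)]
```

>>> creep_tool --pt "0 0 0 0 0 0 85" --pt "0 0 0 0 0 0 85" --pt "0 0 0 0 0 0 85"

```text
clock: 2.5
eef_pos: [474.5, 164.2, 210.3]
tool_rot: [3.141, -0.0, 2.809]
force: [0.0, -0.5, -0.0]
width: 84.5
gripper_force: 0.0
```

```bash
python3 - <<'E'
from see import *
C,P,o=see("w2","stopper_knob","bottle_rim")
for k,(a,v) in o.items():
    z=65 if 'knob' in k else 150
    print(k,(a+v*(z-a[2])/v[2]).round(1))
X=np.array([475,162]);r=np.hypot(P[...,0]-X[0],P[...,1]-X[1])
for lo,hi in((57,75),(38,46)):
    m=(r<(20 if lo>50 else 50))&(P[...,2]>lo)&(P[...,2]<hi);Q=P[m]
    print(lo,m.sum(),np.median(Q,0).round(1),Q.min(0).round(1),Q.max(0).round(1),cv2.minEnclosingCircle(Q[:,:2].astype(np.float32)))
print(togo([475,162,100]).round(1))
E
```

```text
w2 [474.4 164.1 210.3] [ 3.141 -0.     2.809]
stopper_knob [([315.6, 193.0], 0.68)]
bottle_rim [([50.8, 320.3], 0.71)]
stopper_knob [479.2 160.4  65. ]
bottle_rim [487. -66. 150.]
57 377 [478.8 161.2  64. ] [468.9 150.6  57. ] [490.1 171.6  65.9] ((479.586669921875, 160.9295196533203), 10.86890983581543)
38 3737 [476.7 162.4  41.3] [430.  112.2  38.2] [524.6 210.2  46. ] ((479.0823059082031, 161.3689727783203), 49.524654388427734)
[ -0.9  -1.5 110.3]
```

View pics/w2.png

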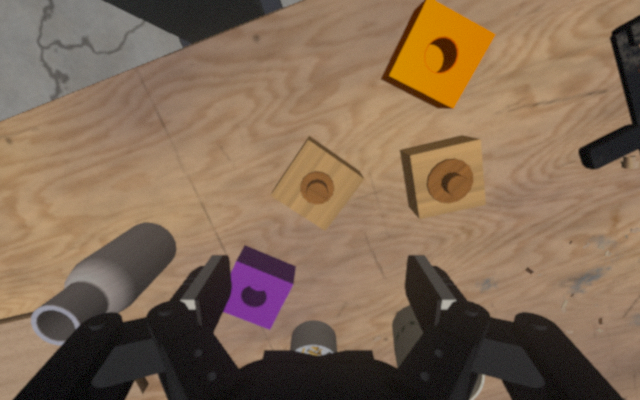

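Small stopper knob at (317,187), bottle mouth at (55,320) and big stopper at (450,181). The knob is at (479.3,160.7), top at 65. I'll descend partway and re-measure from there.

To row units: 25 mm is 0.5, -3 mm is -0.06.

>>> creep_tool --pt "-0.06 -0.02 0.5 0 0 0 60" --pt "-0.06 -0.02 0.5 0 0 0 60" --pt "0 0 0.5 0 0 0 60" --pt "0 0 0.5 0 0 0 60" --pt "0 0 0 0 0 0 60" --pt "0 0 0 0 0 0 60" --pt "0 0 0 0 0 0 60"

```text
clock: 3.35
eef_pos: [480.9, 159.2, 111.5]
tool_rot: [3.14, 0.002, 2.806]
force: [-0.3, -0.3, 0.0]
width: 60.2
gripper_force: 0.0
```

```bash
python3 - <<'E'
from see import *
C,P,o=see("w3","stopper_knob")
print((lambda a,v:(a+v*(65-a[2])/v[2]).round(1))(*o["stopper_knob"]) if o else 0)
X=np.array([479.3,160.7]);r=np.hypot(P[...,0]-X[0],P[...,1]-X[1])
m=(r<16)&(P[...,2]>60)&(P[...,2]<72);Q=P[m]
print(m.sum(),np.median(Q,0).round(1),cv2.minEnclosingCircle(Q[:,:2].astype(np.float32)))
for x in(X,Q.mean(0)[:2]):print(togo([*x,50.5]).round(1))
E
```

```text
w3 [481.  159.2 111.6] [3.140e+00 2.000e-03 2.806e+00]
stopper_knob [([319.3, 223.2], 0.94)]
[479.4 161.   65. ]
775 [478.5 161.5  64. ] ((479.3883361816406, 161.44436645507812), 10.883007049560547)
[ 2.2  0.9 61.1]
[ 3.   1.4 61.1]
```

To row units: 20 mm is 0.4, 14 mm is 0.28.

>>> creep_tool --pt "0.04 0.02 0.4 0 0 0 60" --pt "0 0 0.4 0 0 0 60" --pt "0 0 0.28 0 0 0 60" --pt "0 0 0.12 0 0 0 60" --pt "0 0 0 0 0 0 60" --pt "0 0 0 0 0 0 20" --pt "0 0 0 0 0 0 10" --pt "0 0 0 0 0 0 10" --pt "0 0 0 0 0 0 10" --pt "0 0 0 0 0 0 10"

```text
clock: 4.45
eef_pos: [479.1, 160.5, 51.3]
tool_rot: [3.141, 0.001, 2.806]
force: [-1.3, -0.3, 5.2]
width: 19.3
gripper_force: 58.4
```

To row units: -35 mm is -0.7, -30 mm is -0.6.

>>> creep_tool --pt "0 0 -0.2 0 0 0 10" --pt "0 0 -0.5 0 0 0 10" --pt "0 0 -0.7 0 0 0 10" --pt "0 0 -0.7 0 0 0 10" --pt "0 0 -0.7 0 0 0 10" --pt "0 0 -0.6 0 0 0 10" --pt "0 0 -0.2 0 0 0 10" --pt "0 0 0 0 0 0 10" --pt "0 0 0 0 0 0 10" --pt "0 0 0 0 0 0 10"

```text
clock: 5.45
eef_pos: [477.5, 159.9, 228.9]
tool_rot: [-3.14, -0.002, 2.806]
force: [-0.5, -0.6, -0.3]
width: 19.3
gripper_force: 58.7
```

```bash
python3 - <<'E'
from see import *
C,P,o=see("w4","bottle_rim","stopper")
print((lambda a,v:(a+v*(150-a[2])/v[2]).round(1))(*o["bottle_rim"]) if "bottle_rim" in o else 0)
im,d=cams.get_image("scene");cv2.imwrite("pics/s4.png",cv2.resize(im[100:280,220:420],None,fx=3,fy=3))
print(togo([491,-66,231]).round(1))
E
```

```text
w4 [477.5 159.9 228.9] [-3.140e+00 -2.000e-03  2.806e+00]
bottle_rim []
stopper [([316.5, 234.4], 0.97)]
0
[ -86.7 -209.2   -1.5]
```

View pics/w4.png

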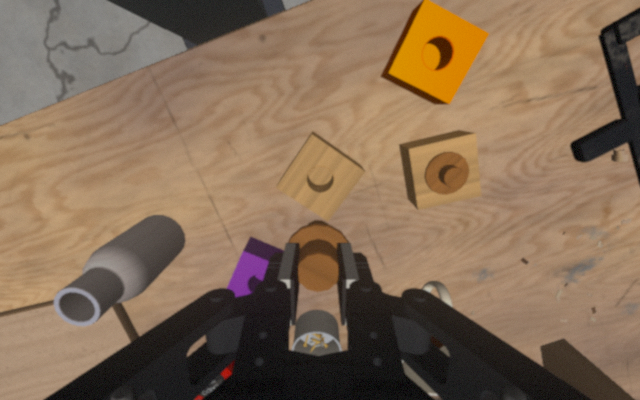

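View pics/s4.png

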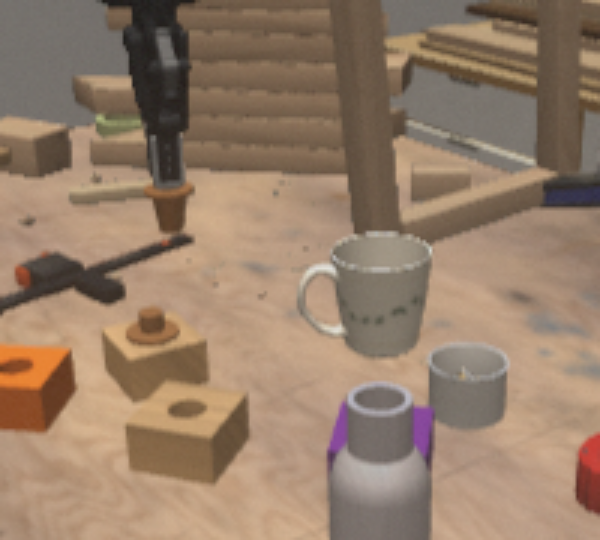

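The small stopper is held upright: its collar is at (317,255) in the wrist view, its stand is empty, and the big stopper is untouched. Next I'll go just past the bottle to get a clear view of the rim.

To row units: -32 mm is -0.64, -20 mm is -0.4.

>>> creep_tool --pt "-0.24 -0.4 0 0 0 0 10" --pt "-0.4 -0.64 0 0 0 0 10" --pt "-0.4 -0.64 0 0 0 0 10" --pt "-0.4 -0.64 0 0 0 0 10" --pt "-0.4 -0.64 0 0 0 0 10" --pt "-0.4 -0.64 0 0 0 0 10" --pt "-0.24 -0.4 0 0 0 0 10" --pt "-0.06 -0.18 0 0 0 0 10" --pt "0 0 0 0 0 0 10" --pt "0 0 0 0 0 0 10" --pt "0 0 0 0 0 0 10" --pt "0 0 0 0 0 0 10"

```text
clock: 6.85
eef_pos: [529.5, -77.3, 230.3]
tool_rot: [3.141, -0.0, 2.808]
force: [-0.6, 0.5, -0.8]
width: 19.3
gripper_force: 58.7
```

```bash
cat > rim.py <<'E'
from see import *
def rim(tag,X):
    C,P,o=see(tag,"bottle_rim")
    if o:print("net",(lambda a,v:(a+v*(150-a[2])/v[2]).round(1))(*o["bottle_rim"]))
    r=np.hypot(P[...,0]-X[0],P[...,1]-X[1]);m=(r<26)&(P[...,2]>144)&(P[...,2]<156);Q=P[m]
    print(m.sum(),np.median(Q,0).round(1),cv2.minEnclosingCircle(Q[:,:2].astype(np.float32)))
    z=P[...,2];e=cv2.fitEllipse(np.argwhere(m)[:,::-1].astype(np.float32));print(e)
    A=np.c_[2*Q[:,:2],np.ones(len(Q))];print("algebraic fit",np.linalg.lstsq(A,(Q[:,:2]**2).sum(1),rcond=None)[0])
E
python3 - <<'E'
from rim import *
rim("w5",[491,-66]);print(togo([491,-66,231]).round(1))
E
```

```text
w5 [529.5 -77.6 230.4] [ 3.141 -0.     2.808]
bottle_rim [([313.9, 159.3], 0.95)]
net [491.7 -67.1 150. ]
1033 [492.4 -67.1 148.9] ((493.1026306152344, -67.19564056396484), 20.00226593017578)
((314.349853515625, 159.73741149902344), (47.18401336669922, 47.49325942993164), 93.10118103027344)
algebraic fit [ 4.92739832e+02 -6.70926509e+01 -2.46992619e+05]
[40.3 -1.5 -0.6]
```

View pics/w5.png

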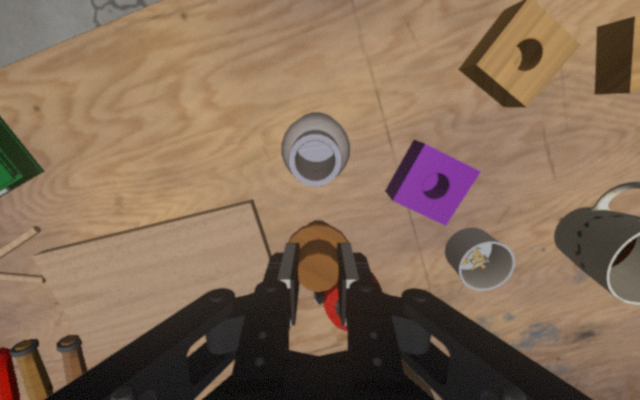

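The rim is seen at (315,159) and measures (492.7,−67.1), z 149, radius 20. The collar is at (318,255). I'll check the collar's place in the hand.

```bash
python3 - <<'E'
from h import *
P=np.load("w5.npy");t=np.array([529.5,-77.6]);A=axes()
r=np.hypot(P[...,0]-t[0],P[...,1]-t[1]);m=(r<24)&(P[...,2]>221)&(P[...,2]<229)
L=(P[m]-[*t,230.4])@A;print(m.sum(),L.min(0).round(1),L.max(0).round(1))
for x in np.arange(-4,22,3):
    q=L[abs(L[:,0]-x)<1.5]
    if len(q):print(x,q[:,1].min().round(1),q[:,1].max().round(1),q[:,2].mean().round(1))
g=togo([492.7,-67.1,231]);o=A.T@[.3,.8,0];print(g.round(1),o.round(1),(g-o).round(1))
E
```

```text
928 [  3.2 -15.8   1.4] [17.7 16.9  9.3]
2 -9.7 10.2 5.8
5 -9.6 10.2 4.5
8 -15.8 16.9 5.2
11 -14.5 15.0 5.2
14 -11.6 12.7 5.5
17 -8.5 8.5 6.5
[38.3 -1.9 -0.6] [-0.   0.9  0. ] [38.4 -2.8 -0.6]
```

To row units: 15 mm is 0.3, 10 mm is 0.2.

>>> creep_tool --pt "0.2 -0.02 0 0 0 0 10" --pt "0.3 -0.02 0 0 0 0 10" --pt "0.2 0 0 0 0 0 10" --pt "0.07 0 0 0 0 0 10" --pt "0 0 0 0 0 0 10" --pt "0 0 0 0 0 0 10" --pt "0 0 0 0 0 0 10"

```text
clock: 7.65
eef_pos: [493.1, -68.3, 230.4]
tool_rot: [3.142, 0.001, 2.806]
force: [-0.1, -0.3, -0.3]
width: 19.3
gripper_force: 58.7
```

```bash
python3 - <<'E'
from rim import *
rim("w6",[492.7,-67.1]);print(togo([492.7,-67.1,159]).round(1))
E
```

```text
w6 [493.  -68.3 230.3] [3.142 0.    2.806]
bottle_rim [([319.9, 207.4], 0.62)]
net [492.3 -66.2 150. ]
782 [487.2 -62.4 148.9] ((492.9274597167969, -67.1353759765625), 19.99106788635254)
((318.9713439941406, 206.42990112304688), (42.67781066894531, 45.34176254272461), 89.97295379638672)
algebraic fit [ 4.92210088e+02 -6.68865110e+01 -2.46444195e+05]
[ 0.6  1.  71.2]
```

To row units: 10 mm is 0.2, 8 mm is 0.16.

>>> creep_tool --pt "0.012 0.014 0.16 0 0 0 10" --pt "0 0 0.2 0 0 0 10" --pt "0 0 0.2 0 0 0 10" --pt "0 0 0.2 0 0 0 10" --pt "0 0 0.2 0 0 0 10" --pt "0 0 0.2 0 0 0 10" --pt "0 0 0.14 0 0 0 10" --pt "0 0 0.08 0 0 0 10" --pt "0 0 0 0 0 0 10" --pt "0 0 0 0 0 0 10"

```text
clock: 8.75
eef_pos: [492.4, -67.3, 161.5]
tool_rot: [3.141, 0.0, 2.806]
force: [-0.4, 0.2, -0.5]
width: 19.2
gripper_force: 58.7
```

To row units: 1 mm is 0.02.

>>> creep_tool --pt "0 0 0.02 0 0 0 10" --pt "0 0 0.02 0 0 0 10" --pt "0 0 0 0 0 0 10" --pt "0 0 0 0 0 0 26" --pt "0 0 0 0 0 0 34" --pt "0 0 0 0 0 0 46" --pt "0 0 0 0 0 0 60" --pt "0 0 0 0 0 0 85" --pt "0 0 0 0 0 0 85" --pt "0 0 0 0 0 0 85"

```text
clock: 9.75
eef_pos: [492.2, -67.2, 159.3]
tool_rot: [-3.142, -0.0, 2.806]
force: [0.4, 0.0, -0.5]
width: 85.1
gripper_force: 0.0
```

```bash
python3 - <<'E'
from see import *
im,d=cams.get_image("scene");cv2.imwrite("pics/s7.png",cv2.resize(im[180:320,280:420],None,fx=4,fy=4))
C,P,o=see("w7","stopper_knob")
if o:print((lambda a,v:(a+v*(173-a[2])/v[2]).round(1))(*o["stopper_knob"]))
r=np.hypot(P[...,0]-492.6,P[...,1]+67.1)
m=(r<14)&(P[...,2]>166)&(P[...,2]<180);Q=P[m];print(m.sum())
if m.sum():print(np.median(Q,0).round(1),cv2.minEnclosingCircle(Q[:,:2].astype(np.float32)))
print(togo([492.6,-67.1,120]).round(1))
E
```

```text
w7 [492.2 -67.2 159.3] [-3.142 -0.     2.806]
stopper_knob [([318.7, 276.2], 0.78)]
[493.5 -67.1 173. ]
1513
[490.6 -66.7 171.9] ((492.2286682128906, -67.00533294677734), 10.996350288391113)
[-0.3  0.3 39.3]
```

View pics/s7.png

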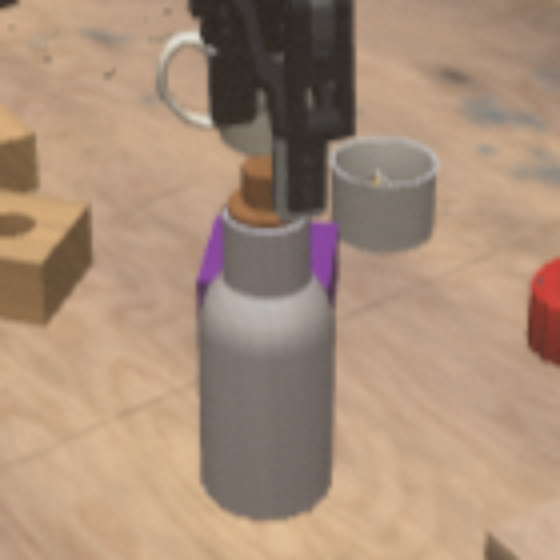

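The stopper is home: its collar sits flat on the rim at (265,212) in the crop, and the knob top reads about 172, with the known 1 mm low bias. Now I'll lower the open fingers round the neck and grip.

To row units: 15 mm is 0.3, 13 mm is 0.26.

>>> creep_tool --pt "0 0 0.2 0 0 0 85" --pt "0 0 0.3 0 0 0 85" --pt "0 0 0.26 0 0 0 85" --pt "0 0 0.12 0 0 0 85" --pt "0 0 0 0 0 0 85" --pt "0 0 0 0 0 0 50" --pt "0 0 0 0 0 0 30" --pt "0 0 0 0 0 0 25" --pt "0 0 0 0 0 0 25" --pt "0 0 0 0 0 0 25" --pt "0 0 0 0 0 0 25"

```text
clock: 11.0
eef_pos: [492.8, -66.9, 116.4]
tool_rot: [3.141, 0.002, 2.806]
force: [-0.9, 1.2, 6.5]
width: 43.5
gripper_force: 60.1
```

The 43.5 mm reading on a 40 mm neck suggests the tips may be touching the shoulder, so I'll regrip a little higher.

To row units: -4 mm is -0.08.

>>> creep_tool --pt "0 0 0 0 0 0 60" --pt "0 0 0 0 0 0 60" --pt "0 0 -0.08 0 0 0 60" --pt "0 0 -0.08 0 0 0 60" --pt "0 0 0 0 0 0 30" --pt "0 0 0 0 0 0 25" --pt "0 0 0 0 0 0 25" --pt "0 0 0 0 0 0 25" --pt "0 0 0 0 0 0 25"

```text
clock: 11.9
eef_pos: [492.8, -67.0, 124.4]
tool_rot: [3.141, 0.001, 2.806]
force: [-1.8, 0.9, 10.4]
width: 42.2
gripper_force: 59.5
```

To row units: -8 mm is -0.16, -6 mm is -0.12.

>>> creep_tool --pt "0 0 -0.08 0 0 0 25" --pt "0 0 -0.12 0 0 0 25" --pt "0 0 -0.16 0 0 0 25" --pt "0 0 -0.16 0 0 0 25" --pt "0 0 -0.16 0 0 0 25" --pt "0 0 -0.12 0 0 0 25" --pt "0 0 0 0 0 0 25" --pt "0 0 0 0 0 0 25"

```text
clock: 12.7
eef_pos: [492.2, -67.2, 163.4]
tool_rot: [3.142, 0.0, 2.806]
force: [0.3, 0.1, -4.2]
width: 42.1
gripper_force: 60.8
```

```bash
python3 - <<'E'
from see import *
im,d=cams.get_image("scene");cv2.imwrite("pics/s8.png",cv2.resize(im[160:320,270:430],None,fx=3.5,fy=3.5))
E
```

```text
(no output)
```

View pics/s8.png

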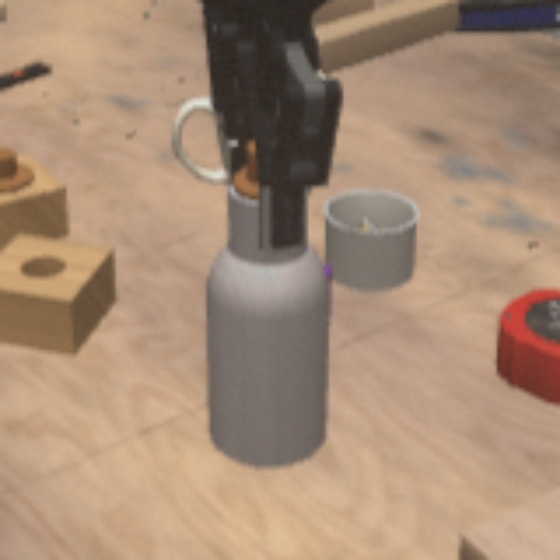

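The bottle is held upright about 40 mm up. It is carried by the neck with the collar on the rim, and the wrist force of −4 N matches its weight. Lifting on to about 125 mm.

To row units: -14 mm is -0.28, -10 mm is -0.2.

>>> creep_tool --pt "0 0 -0.1 0 0 0 25" --pt "0 0 -0.2 0 0 0 25" --pt "0 0 -0.28 0 0 0 25" --pt "0 0 -0.28 0 0 0 25" --pt "0 0 -0.28 0 0 0 25" --pt "0 0 -0.28 0 0 0 25" --pt "0 0 -0.2 0 0 0 25" --pt "0 0 -0.1 0 0 0 25" --pt "0 0 0 0 0 0 25" --pt "0 0 0 0 0 0 25" --pt "0 0 0 0 0 0 25" --pt "0 0 0 0 0 0 25"

```text
clock: 13.95
eef_pos: [491.8, -67.2, 248.7]
tool_rot: [-3.141, -0.001, 2.806]
force: [0.0, 0.7, -1.8]
width: 42.2
gripper_force: 60.9
```

>>> creep_tool --pt "0 0 0 0 0 0 25" --pt "0 0 0 0 0 0 25" --pt "0 0 0 0 0 0 25" --pt "0 0 0 0 0 0 25" --pt "0 0 0 0 0 0 25" --pt "0 0 0 0 0 0 25" --pt "0 0 0 0 0 0 25" --pt "0 0 0 0 0 0 25" --pt "0 0 0 0 0 0 25" --pt "0 0 0 0 0 0 25"

```text
clock: 14.95
eef_pos: [492.2, -67.2, 249.3]
tool_rot: [3.142, -0.0, 2.806]
force: [0.2, 0.6, -2.5]
width: 42.0
gripper_force: 60.9
```

```bash
python3 - <<'E'
from see import *
im,d=cams.get_image("scene");cv2.imwrite("pics/s9.png",cv2.resize(im[100:300,250:450],None,fx=3,fy=3))
P=cloud(cam("scene"),d);m=(abs(P[...,0]-492)<45)&(abs(P[...,1]+67)<45)&(P[...,2]>30)&(P[...,2]<215);print(np.percentile(P[m][:,2],[0,.5,2]).round(1))
E
```

```text
[125.3 126.7 128.8]
```

View pics/s9.png

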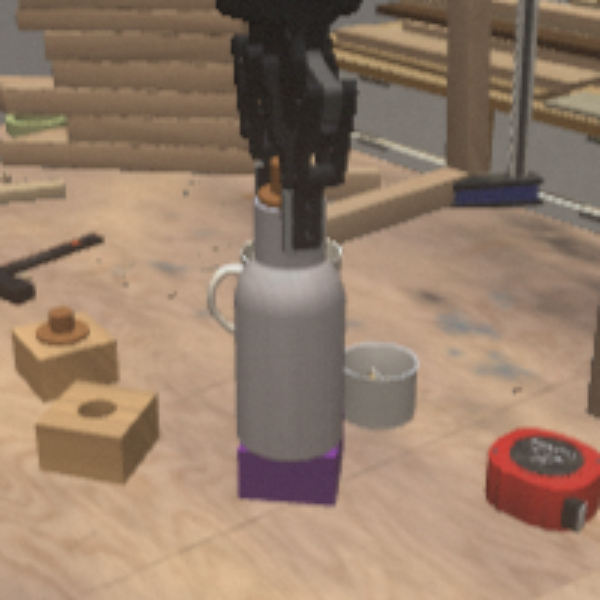

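The bottle hangs upright with its underside about 125 mm up (at (290,450) in the crop) and the stopper home at (275,195). Nothing else has moved, so I'm handing it in.

```bash
python3 -c "
from cell import ctrl;print(ctrl.finish_job())"
```

```text
the job is handed in; nothing more can be done
None
```

I put the smaller stopper home in the bottle's neck and handed the job in with the stoppered bottle held upright and steady about 125 mm above the bench; the hand-in gave no verdict.

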